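# Restock the coffee capsule tray by colour

### The arm

A 6-joint arm with a two-finger parallel gripper is mounted at the origin on a cart in front of the work surface, level with it; the furniture and walls round the work are solid. World frame = base frame: x ahead of the robot, y to its left, z up, the work surface at z = 0. Lengths are in m, angles in rad, forces in N, time in s.
With the tool pointing down it reaches from about 0.3 to 0.775 m from the base axis. Payload 14.6 kg.
Tool frame: the origin (TCP) lies at the very end of the fingers, on their centre line; the grasp point (between the pads) lies 19 mm behind it; z points along the fingers, y is the line along which they close (so a half turn about z gives the same grasp; the last joint's range is limited). The gripper opens to 94 mm and grips with 3 to 60 N. Pads are 16 mm wide; open, the fingers measure 119 mm over their backs; the gripper's body (75 mm by 177 mm) begins 78 mm behind the grasp point.
Start: joints at [1.075, 0.3, 1.521, -0, 1.321, -0.067], TCP at [0.229, 0.5, 0.205] pointing down, gripper open.
Joint ranges: [-3.03, 3.03], [-0.79, 2.21], [0.23, 2.52], [-1.04, 4.18], [0, 3.07], [-2.55, 2.55]. Speed limits (rad/s): [2.22, 2.22, 2.57, 3.14, 3.14, 3.14].

### API

Orientations are given as [roll, pitch, yaw] about the fixed x, y, z axes, in that order (R = Rz(yaw) Ry(pitch) Rx(roll)).
In Python, from station import ctrl, camera, camera_info, finder gives the robot as it stands.
- The arm moves only by the tool carry_out, never from a script. Its argument "motion" is a list of rows, each a list of 2 entries, a list of its own where there are three numbers: the shift along the tool's x, y, z as a fraction of full scale, then the turn about the tool's z as a fraction of full scale. A call has 1 to 12 rows; each row is the pose to reach, as a shift and turn from the pose commanded when the call began, along the tool's axes at that moment, turning the shorter way round; what a row does not reach only later rows make up. Full scale, the value 1, is 200 mm for a shift and 360 degrees for a turn. A row lasts 1/10 s, in which the tool goes at most 50 mm and 8.59 degrees, less where a joint would pass 70% of its speed; a pose out of reach is approached as far as the arm can. A call with a number of a shift or a turn outside -1 to 1 is refused whole. A call with a gripper value outside its range is refused whole. "hand" is the closure, from -1 (fully open) to 1 (shut), set as the call begins (left out, the last holds). The fingers move at their own pace and stop on an object; "force" is the grip in N (left out, the last holds). Time passes only in rows, so rows that repeat a pose let the fingers close. It gives the time, the measured TCP pose, the force, the opening and the grip force at its end, in the units of the state.
- ctrl.get_obs(): the state, without advancing time (a new reading comes with each control period).
- camera(name): name is "side" or "top"; returns (picture, depth): 400x640x3 uint8, blue, green, red; 400x640 float32, m along the optical axis (not along the pixel's ray), 0 where there is no reading.
- camera_info(name): a dict with "camera_matrix" (3x3 intrinsics, pixels), "origin" and "attitude" of the camera in the world. Camera axes: x right, y down, z forward; pixel columns grow to the right and rows downward; lengths in m; the calibration is good to about 2 mm. A picture is of the moment at which its call begins. camera_info takes no time and is no camera call.
- ctrl.hand_in(): hands the job in; it is judged then, once.
Trained networks look in the newest picture that a camera, given by its name, has taken for a name from the list of things; names that differ only in an ending like _2 or _b are one class to them, and where a whole thing is asked for, a point or a joint stands for the part that bears it (a point fixed in the world has none). Each returns a list of dicts, best first, with "conf" (0 to 1); they miss things now and then, are a little off and sometimes report something else, mostly with a low value. They report only what shows in the picture. A call takes as long as a camera call. They do not tell look-alikes from the thing itself.
- finder.boxes_of(camera, query): "location" ([column, row] in pixels, amid what is visible of it).
- finder.cut_out(camera, query): "mask" (400x640 bool, what is visible of it) and "location" ([column, row] in pixels, amid what is visible of it).
- finder.pinpoint(camera, query): "location" ([column, row] in pixels: a listed point, or the origin of a listed thing).
The state is a dict: "time_s": time; "qpos": joint angles; "joint_vel": joint speeds; "tau": joint torques, N m; "ee_pos": TCP position; "eef_rot": TCP orientation; "force": force on the tool from outside, world axes, zero at the start; "moment": the same for the moment, N m; "grip_width": finger opening in m; "grip_force": force on a finger pad.
Only numpy, scipy, OpenCV 4.12 (cv2) and the standard library are available. Lean on these libraries where they do the work, as an engineer would, in place of code of your own. Each camera call takes 0.05 s, during which the arm holds its last target. There are 200 camera calls.

### The job

Put the four loose coffee capsules away in the bamboo tray: each goes into the row that already has a capsule of its own colour at the rear, flange down and fully seated in a pocket, and every row is filled from the rear forwards so that no empty pocket is left between capsules. Leave the capsules already in the tray seated where they are, and do not knock the mug or the glass.

Things in the scene. Friction and masses are not known exactly. Their poses are not given: they have to be found in the camera images.
- capsule_tray: fixed pale bamboo tray, 238x238 mm with rounded edges, top 15 mm above the worktop; 3x3 round pockets at x, y = -70, 0, 70 mm, each 60 mm wide, floor 9 mm above the worktop, mouth bevelled 3 mm; a seated capsule has 4 mm play and stands 14 mm proud. A row: the 3 pockets of one y; rear pocket x = +70, front x = -70. Origin on the worktop under its centre; x to the rear (away from robot), y left
- red_in_tray: dark red coffee capsule already seated in the rear pocket of a row, flange down; it marks that row as the red row. Which row is which differs every time. Same shape as the loose ones, about 30 g, loose in its pocket
- navy_in_tray: dark navy blue (nearly black) coffee capsule already seated in the rear pocket of a row, flange down; it marks that row as the navy row. Which row is which differs every time. Same shape as the loose ones, about 30 g, loose in its pocket
- gold_in_tray: gold coffee capsule already seated in the rear pocket of a row, flange down; it marks that row as the gold row. Which row is which differs every time. Same shape as the loose ones, about 30 g, loose in its pocket
- gold_a: gold coffee capsule standing flange down on the worktop to the right of the tray, 52 mm across its foot flange, side tapering (23 deg) to 38 mm at 17 mm height, 20 mm high; gripped anywhere on the taper it is firm. Origin: centre of the underside, z up. Rigid, 14 to 28 g (the two loose gold ones are alike and interchangeable)
- gold_b: gold coffee capsule standing flange down on the worktop to the right of the tray, 52 mm across its foot flange, side tapering (23 deg) to 38 mm at 17 mm height, 20 mm high; gripped anywhere on the taper it is firm. Origin: centre of the underside, z up. Rigid, 14 to 28 g (the two loose gold ones are alike and interchangeable)
- red_loose: dark red coffee capsule standing flange down on the worktop to the right of the tray, 52 mm across its foot flange, side tapering (23 deg) to 38 mm at 17 mm height, 20 mm high; gripped anywhere on the taper it is firm. Origin: centre of the underside, z up. Rigid, 14 to 28 g
- navy_loose: dark navy blue (nearly black) coffee capsule standing flange down on the worktop to the right of the tray, 52 mm across its foot flange, side tapering (23 deg) to 38 mm at 17 mm height, 20 mm high; gripped anywhere on the taper it is firm. Origin: centre of the underside, z up. Rigid, 14 to 28 g
- mug: cream striped mug with a handle, 88x118x92 mm, standing behind the loose capsules; bystander. Origin: centre of its underside
- tumbler: clear drinking glass, 81 mm wide, 91 mm high, standing behind the loose capsules; bystander. Origin: centre of its underside
Things that resemble listed ones, but are neither listed nor needed, are in the scene too. Leave any purple look-alike of the gold_a alone.

How it is judged:
By the outcome, as a careful person would: the job done as asked, in the order asked, and still so for the second after the job is handed in, with the robot touching nothing.
It also fails if it takes over 96 s, if anything falls off the work surface, if the arm or the gripper's body presses on something with over 40 N, if the wrist force passes 120 N, or if a joint passes its speed limit or range.

## Working session

There is one attempt and no reset: what is moved stays moved. The work goes in short steps, Python scripts to look and compute and a tool call to move; the robot and the scene stay as the last step left them, time stands still between calls to the robot, and variables do not carry over. Pictures are saved under pics/ and viewed, at most 14 in all, crops included, and the job is handed in when it is done.

Besides the shell and the picture viewer there is one more tool, called after ">>>" as name([rows], argument=value, ...), one row to a line, values as JSON. carry_out: Moves the arm, as the interface text tells. Its arguments: {"type":"object","properties":{"motion":{"type":"array","items":{"type":"array"}},"hand":{"type":"number"},"force":{"type":"number"}},"required":["motion"]}

```bash
ls; mkdir -p pics; python3 - <<'E'
from station import ctrl,camera,camera_info,finder
import cv2
o=ctrl.get_obs(); print({k:o[k] for k in('time_s','ee_pos','eef_rot','grip_width','qpos')})
for n in('top','side'):
    p,d=camera(n); cv2.imwrite(f'pics/{n}0.png',p); i=camera_info(n); print(n,i)
E
```

```text
pics
{'time_s': 0.0, 'ee_pos': array([0.2285558 , 0.49997397, 0.20487381]), 'eef_rot': array([-3.14040913e+00, -6.04516367e-05,  2.71282669e+00]), 'grip_width': 0.09381950361522884, 'qpos': array([ 1.07540711e+00,  3.00499361e-01,  1.52157404e+00, -1.90678527e-05,
        1.32070418e+00, -6.66185556e-02])}
top {'camera_matrix': array([[436.4101225 ,   0.        , 319.70465982],
       [  0.        , 436.4101225 , 201.63679795],
       [  0.        ,   0.        ,   1.        ]]), 'origin': array([0.42645795, 0.07532619, 0.89635897]), 'attitude': array([-2.96997644, -0.01100856, -1.54362291])}
side {'camera_matrix': array([[415.09226665,   0.        , 322.23070878],
       [  0.        , 415.09226665, 196.38182077],
       [  0.        ,   0.        ,   1.        ]]), 'origin': array([ 0.50121393, -0.6309874 ,  0.56034416]), 'attitude': array([-2.20620826, -0.01885766, -0.07829634])}
```

View pics/top0.png

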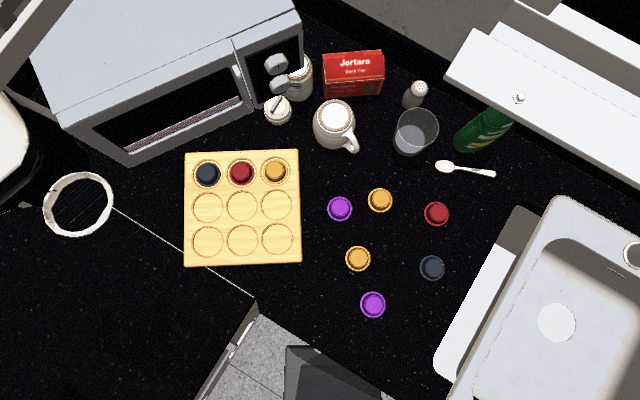

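View pics/side0.png

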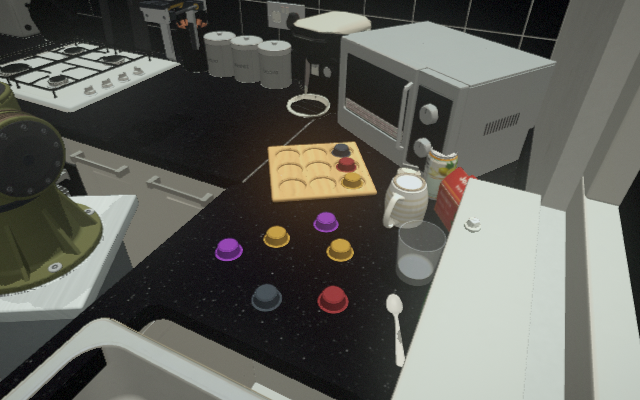

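```bash
cat > h.py <<'E'
import numpy as np,cv2
from scipy.spatial.transform import Rotation as Ro
from station import ctrl,camera,camera_info,finder
def world(n,d):
    i=camera_info(n);K=i['camera_matrix'];v,u=np.mgrid[:400,:640]
    P=np.dstack([(u-K[0,2])/K[0,0]*d,(v-K[1,2])/K[1,1]*d,d])
    return P@Ro.from_euler('xyz',i['attitude']).as_matrix().T+i['origin']
def caps(n='top'):
    "top faces: blobs 12-32 mm high -> centre, height, colour, pixel"
    p,d=camera(n);W=world(n,d);out=[]
    m=((W[...,2]>.0155)&(W[...,2]<.034)&(d>0)).astype(np.uint8)
    return p,d,W,m
E
python3 - <<'E'
from h import *
p,d,W,m=caps()
n,l,s,c=cv2.connectedComponentsWithStats(m)
for k in range(1,n):
    if 60<s[k,4]<900:
        q=l==k;X=W[q];print(c[k].round(1),s[k,4],X.mean(0).round(4),np.ptp(X,axis=0).round(3),np.median(p[q],0))
tr=cv2.inRange(cv2.cvtColor(p,cv2.COLOR_BGR2HSV),(10,50,120),(25,160,255));tr[:140]=0;tr[275:]=0;tr[:,:175]=0;tr[:,310:]=0
t=(tr>0)&(W[...,2]>.012)&(W[...,2]<.019)
X=W[t][:,:2].astype(np.float32);print('tray',cv2.minAreaRect(X),np.median(W[t][:,2]), 'worktop',np.median(W[180:190,400:420,2]))
for nm in('gold_a','red_loose','navy_loose','gold_in_tray','red_in_tray','navy_in_tray','capsule_tray'):
    print(nm,[(r['location'],round(r['conf'],2)) for r in finder.pinpoint('top',nm)[:4]])
H=W[...,2];v=np.clip(H*800,0,255).astype(np.uint8);cv2.imwrite('pics/h.png',cv2.applyColorMap(v,cv2.COLORMAP_JET))
for uv in((140,160),(240,90),(335,125),(415,130),(470,290),(450,350),(490,60),(560,200),(500,240)):print(uv,W[uv[1],uv[0]].round(3))
a=cv2.resize(p[170:320,320:460],None,fx=4,fy=4,interpolation=2);cv2.imwrite('pics/crop.png',a)
E
```

```text
[27.9 84.3] 175 [0.8107 0.6918 0.0252] [0.052 0.029 0.018] [4. 3. 3.]
[298.1  96.1] 105 [0.8026 0.1217 0.025 ] [0.029 0.062 0.018] [74. 84. 86.]
[351.7  91.6] 198 [0.8163 0.0084 0.0251] [0.015 0.119 0.018] [18. 23. 75.]
[279.  117.2] 134 [0.7546 0.16   0.025 ] [0.04  0.056 0.018] [114.5 125.  134. ]
[188.5 138.7] 429 [0.7022 0.3443 0.0256] [0.132 0.25  0.018] [72. 74. 76.]
[416.7 128.7] 188 [ 0.739  -0.129   0.0237] [0.049 0.059 0.018] [57. 58. 59.]
[574.9 160.9] 687 [ 0.679  -0.4564  0.0249] [0.152 0.26  0.018] [4. 3. 3.]
[ 80.5 155.5] 218 [0.6595 0.5628 0.0254] [0.088 0.061 0.018] [3.  2.5 3. ]
[462.8 145.4] 111 [ 0.705  -0.2247  0.0249] [0.038 0.061 0.018] [21. 40. 17.]
[402.6 148.6] 70 [ 0.6945 -0.0991  0.0246] [0.043 0.056 0.018] [43. 43. 44.]
[335.2 143.9] 78 [0.7007 0.0409 0.023 ] [0.019 0.069 0.018] [ 86.  95. 102.]
[290.6 155.8] 84 [0.6743 0.133  0.0166] [0.035 0.029 0.004] [172.5 237.  250. ]
[225.3 160.6] 95 [0.66   0.2679 0.0166] [0.058 0.03  0.005] [173. 238. 250.]
[252.4 156.9] 140 [0.6694 0.2123 0.0166] [0.043 0.067 0.004] [176.  239.5 250. ]
[189.1 163.2] 84 [0.6521 0
[... 1845 characters left out ...]
62617493, 0.2369137555360794), 4.083027362823486) 0.014872417173340313 worktop 0.00040869321438596895
gold_a [([358.6, 256.8], 0.91), ([376.2, 306.2], 0.71), ([379.0, 198.8], 0.67), ([336.3, 206.2], 0.63)]
red_loose []
navy_loose [([431.6, 268.4], 0.57)]
gold_in_tray [([273.0, 174.4], 0.67)]
red_in_tray [([240.9, 170.9], 0.66)]
navy_in_tray [([207.2, 173.8], 0.74)]
capsule_tray [([241.7, 206.1], 0.73)]
(140, 160) [0.652 0.438 0.031]
(240, 90) [0.765 0.224 0.133]
(335, 125) [0.718 0.045 0.088]
(415, 130) [ 0.74  -0.128  0.012]
(470, 290) [ 0.396 -0.496 -0.734]
(450, 350) [ 0.183 -0.416 -0.73 ]
(490, 60) [ 0.792 -0.207  0.221]
(560, 200) [ 0.6   -0.433  0.003]
(500, 240) [ 0.576 -0.585 -0.663]
```

View pics/crop.png

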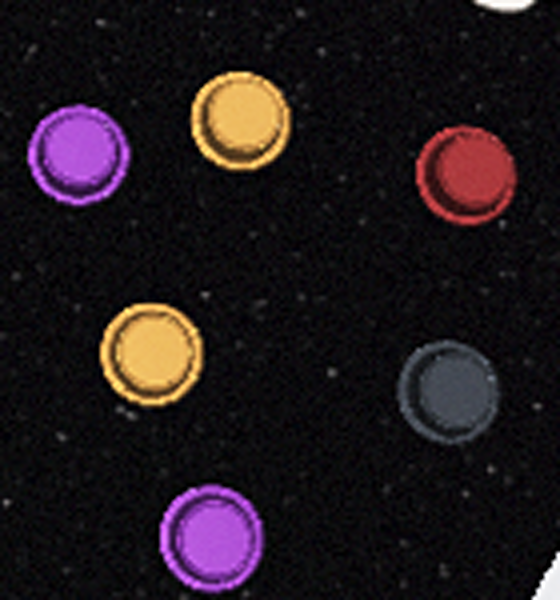

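```bash
cat >> h.py <<'E'
def tops(n='top',lo=.0178,hi=.0235):
    p,d,W,_=caps(n);m=((W[...,2]>lo)&(W[...,2]<hi)&(d>0)).astype(np.uint8)
    k,l,s,c=cv2.connectedComponentsWithStats(m)
    for j in range(1,k):
        X=W[l==j]; e=np.ptp(X,axis=0)
        if 100<s[j,4]<1500 and e[:2].max()<.05: print(n,c[j].round(0),s[j,4],((X.max(0)+X.min(0))/2)[:2].round(4),X.mean(0).round(4),np.median(p[l==j],0))
def go(*T,yaw=None):
    "fractions for world targets, from the present pose"
    o=ctrl.get_obs();R=Ro.from_euler('xyz',o['eef_rot']).as_matrix()
    for t in T: print(t,((np.array(t)-o['ee_pos'])@R/.2).round(4))
    if yaw is not None: print('turn',round(float((o['eef_rot'][2]-yaw+np.pi)%(2*np.pi)-np.pi)/2/np.pi,4))
E
python3 - <<'E'
from h import *
tops();tops('side')
tops('top',.026,.031);tops('side',.026,.031)
a=np.radians(4.08);c,s=np.cos(a),np.sin(a)
for x,y in((0,-.07),(-.07,-.07),(0,0),(0,.07)):print((x,y),(.5664+c*x-s*y).round(4),(.2293+s*x+c*y).round(4))
go((.5888,-.054,.1),(.4675,-.0094,.1),yaw=.855)
E
```

```text
top [381. 198.] 236 [ 0.5888 -0.0545] [ 0.5889 -0.0547  0.0202] [ 96. 186. 237.]
top [340. 207.] 230 [0.569  0.0292] [0.5692 0.0293 0.0202] [217.  83. 179.]
top [438. 212.] 235 [ 0.5644 -0.1718] [ 0.5644 -0.1713  0.0203] [ 60.  56. 171.]
top [358. 257.] 255 [ 0.4678 -0.0098] [ 0.468  -0.0096  0.0203] [ 97. 189. 239.]
top [433. 267.] 254 [ 0.4531 -0.1605] [ 0.4527 -0.1603  0.0202] [83. 73. 68.]
top [373. 304.] 266 [ 0.377  -0.0404] [ 0.3772 -0.041   0.02  ] [217.  84. 179.]
side [326. 218.] 164 [0.5708 0.0265] [0.5707 0.0253 0.0202] [174.  76. 149.]
side [276. 232.] 183 [ 0.4699 -0.0129] [ 0.4696 -0.0138  0.0202] [ 71. 158. 194.]
side [228. 245.] 209 [ 0.3783 -0.0444] [ 0.3786 -0.0452  0.0202] [175.  69. 146.]
side [340. 245.] 205 [ 0.5911 -0.0582] [ 0.5907 -0.0585  0.0202] [ 71. 158. 194.]
side [266. 292.] 314 [ 0.4539 -0.1636] [ 0.4541 -0.1649  0.0203] [86. 80. 72.]
side [333. 294.] 310 [ 0.5654 -0.1747] [ 0.5653 -0.1761  0.0203] [ 61.  60. 151.]
top [274. 170.] 224 [0.6404 0.165 ] [0.6409 0.1646 0.0288] [ 96. 187. 238.]
top [240. 171.] 227 [0.6362 0.2343] [0.6358 0.2341 0.0288] [ 60.  57. 173.]
top [205. 172.] 238 [0.6308 0.3039] [0.6311 0.3041 0.0289] [82. 73. 67.]
side [352. 177.] 114 [0.6439 0.162 ] [0.6431 0.1601 0.0289] [ 74. 159. 195.]
(0, -0.07) 0.5714 0.1595
(-0.07, -0.07) 0.5016 0.1545
(0, 0) 0.5664 0.2293
(0, 0.07) 0.5614 0.2991
(0.5888, -0.054, 0.1) [-2.7897 -1.7713  0.5273]
(0.4675, -0.0094, 0.1) [-2.1454 -1.8207  0.5273]
turn 0.2957
```

>>> carry_out([
  [[-1,-0.85,0.5],0.2957],
  [[-1,-0.85,0.5],0.2957],
  [[-1,-0.85,0.5],0.2957],
  [[-1,-0.85,0.5],0.2957],
  [[-1,-0.85,0.5],0.2957],
  [[-1,-0.85,0.5],0.2957],
  [[-1,-0.85,0.5],0.2957],
  [[-1,-0.85,0.5],0.2957],
  [[-1,-0.85,0.5],0.2957],
  [[-1,-0.85,0.5],0.2957],
  [[-1,-0.85,0.5],0.2957],
  [[-1,-0.85,0.5],0.2957],
], hand=-0.4, force=12)

```text
time_s: 1.9
ee_pos: [0.3399, 0.2624, 0.1055]
eef_rot: [3.142, -0.0, 0.907]
force: [-0.5, -0.2, -0.7]
grip_width: 0.0656
grip_force: 0.0
```

```bash
python3 - <<'E'
from h import *
o=ctrl.get_obs();print(o['ee_pos'],o['eef_rot'],o['grip_width'])
go((.4688,-.0115,.1),(.4688,-.0115,.009),yaw=.855)
E
```

```text
[0.33994978 0.26244812 0.10554611] [ 3.14151739e+00 -2.23547462e-04  9.06559018e-01] 0.06562813078270119
(0.4688, -0.0115, 0.1) [-0.6814  1.3517  0.0277]
(0.4688, -0.0115, 0.009) [-0.6815  1.3516  0.4827]
turn 0.0082
```

>>> carry_out([
  [[-0.6,1,0.02],0.0082],
  [[-0.6,1,0.02],0.0082],
  [[-0.6,1,0.02],0.0082],
  [[-0.6,1,0.02],0.0082],
  [[-0.6,1,0.02],0.0082],
  [[-0.6,1,0.02],0.0082],
  [[-0.6,1,0.02],0.0082],
  [[-0.6,1,0.02],0.0082],
])

```text
time_s: 2.7
ee_pos: [0.4245, 0.0459, 0.1014]
eef_rot: [-3.141, -0.0, 0.862]
force: [-0.2, 0.2, -0.5]
grip_width: 0.0657
grip_force: 0.0
```

```bash
python3 - <<'E'
from h import *
go((.4688,-.0115,.1),(.4688,-.0115,.009),yaw=.855)
E
```

```text
(0.4688, -0.0115, 0.1) [-0.0738  0.3552  0.0072]
(0.4688, -0.0115, 0.009) [-0.0738  0.3553  0.4622]
turn 0.0011
```

>>> carry_out([
  [[-0.074,0.355,0.007],0.001],
  [[-0.074,0.355,0.007],0.001],
  [[-0.074,0.355,0.007],0.001],
  [[-0.074,0.355,0.007],0.001],
  [[-0.074,0.355,0.007],0.001],
])

```text
time_s: 3.2
ee_pos: [0.4684, -0.0111, 0.1]
eef_rot: [-3.141, 0.0, 0.856]
force: [0.3, 0.0, -0.1]
grip_width: 0.0661
grip_force: 0.0
```

```bash
python3 - <<'E'
from h import *
print(ctrl.get_obs()['ee_pos']);go((.4688,-.0115,.009),yaw=.855)
p,d=camera('top');cv2.imwrite('pics/a.png',cv2.resize(p[200:320,280:440],None,fx=4,fy=4))
E
```

```text
[ 0.46843161 -0.01111621  0.1000058 ]
(0.4688, -0.0115, 0.009) [-2.00e-04  2.80e-03  4.55e-01]
turn 0.0002
```

View pics/a.png

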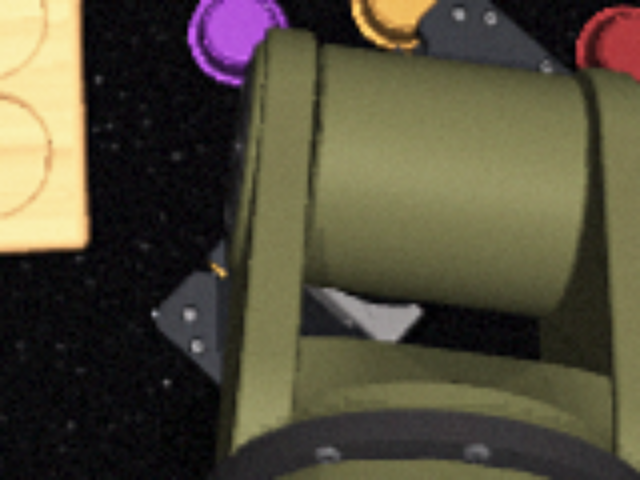

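The arm hides the capsule from above here, but the gripper body lies along the intended diagonal and clear of neighbours. Descending.

>>> carry_out([
  [[0,0.003,0.2],0],
  [[0,0.003,0.35],0],
  [[0,0.003,0.42],0],
  [[0,0.003,0.455],0],
  [[0,0.003,0.455],0],
  [[0,0.003,0.455],0],
])

```text
time_s: 3.85
ee_pos: [0.4698, -0.0125, 0.0099]
eef_rot: [3.141, -0.001, 0.855]
force: [1.1, -1.5, 0.9]
grip_width: 0.0661
grip_force: 0.0
```

>>> carry_out([
  [[0,0,0],0],
  [[0,0,0],0],
  [[0,0,0],0],
  [[0,0,0],0],
  [[0,0,0],0],
], hand=0.4)

```text
time_s: 4.35
ee_pos: [0.4696, -0.0127, 0.0093]
eef_rot: [3.141, -0.0, 0.855]
force: [-0.4, 0.6, 3.2]
grip_width: 0.0427
grip_force: 11.7
```

```bash
python3 - <<'E'
from h import *
o=ctrl.get_obs();print(o['ee_pos'])
p,d=camera('side');cv2.imwrite('pics/b.png',cv2.resize(p[150:310,200:380],None,fx=4,fy=3.7))
E
```

```text
[ 0.46963107 -0.0127218   0.00930109]
```

View pics/b.png

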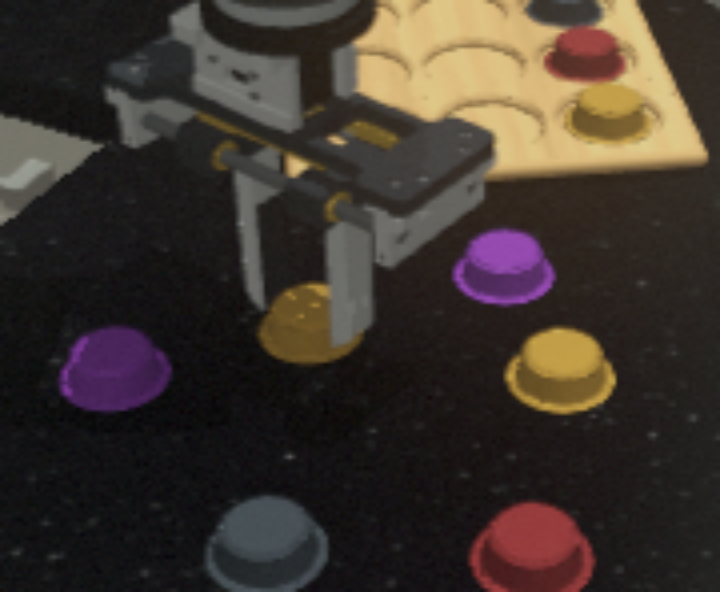

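```bash
python3 - <<'E'
from h import *
go((.4696,-.0127,.09),(.5722,.1578,.09),(.5722,.1578,.019),yaw=.855)
E
```

```text
(0.4696, -0.0127, 0.09) [ 0.000e+00  1.000e-04 -4.036e-01]
(0.5722, 0.1578, 0.09) [ 0.9799 -0.1723 -0.4034]
(0.5722, 0.1578, 0.019) [ 0.9798 -0.1724 -0.0484]
turn -0.0
```

>>> carry_out([
  [[0,0,-0.2],0],
  [[0,0,-0.4],0],
  [[0.3,-0.05,-0.4],0],
  [[0.5,-0.09,-0.4],0],
  [[0.7,-0.12,-0.4],0],
  [[0.9,-0.16,-0.4],0],
  [[0.98,-0.172,-0.4],0],
  [[0.98,-0.172,-0.4],0],
  [[0.98,-0.172,-0.4],0],
  [[0.98,-0.172,-0.4],0],
], force=20)

```text
time_s: 5.4
ee_pos: [0.5716, 0.1568, 0.089]
eef_rot: [-3.141, 0.0, 0.854]
force: [-1.0, 0.1, -0.0]
grip_width: 0.0417
grip_force: 18.4
```

```bash
python3 - <<'E'
from h import *
print(ctrl.get_obs()['ee_pos']);go((.5722,.1578,.019),yaw=.855)
for n in('top','side'):
    p,d=camera(n);cv2.imwrite(f'pics/c{n}.png',cv2.resize(p[130:280,170:320] if n=='top' else p[90:240,240:400],None,fx=3.5,fy=3.5))
a=cv2.imread('pics/ctop.png');b=cv2.imread('pics/cside.png');h=min(a.shape[0],b.shape[0])
cv2.imwrite('pics/c.png',cv2.resize(np.hstack([a[:h],b[:h]]),(800,400)))
E
```

```text
[0.57164312 0.15679159 0.08899626]
(0.5722, 0.1578, 0.019) [ 0.0058 -0.0011  0.35  ]
turn -0.0001
```

View pics/c.png

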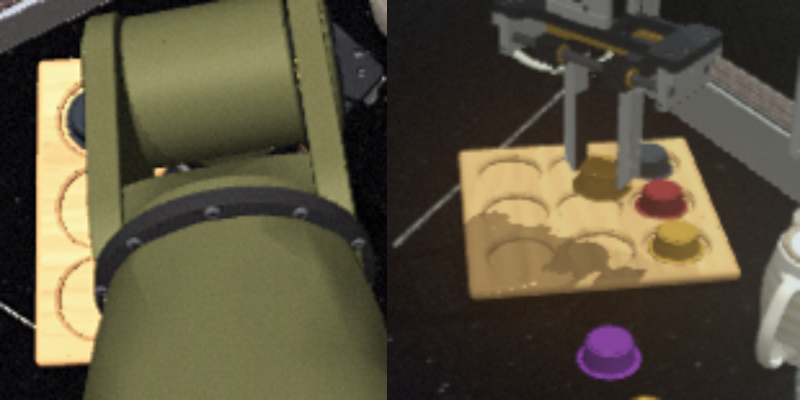

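The capsule hangs level, above the gold middle pocket. Lowering.

>>> carry_out([
  [[0.005,0,0.2],0],
  [[0.005,0,0.26],0],
  [[0.005,0,0.3],0],
  [[0.005,0,0.325],0],
  [[0.005,0,0.34],0],
  [[0.005,0,0.345],0],
  [[0.005,0,0.345],0],
  [[0.005,0,0.345],0],
])

```text
time_s: 6.3
ee_pos: [0.573, 0.1586, 0.0206]
eef_rot: [3.141, -0.001, 0.855]
force: [-0.6, -0.1, 0.4]
grip_width: 0.0417
grip_force: 18.4
```

>>> carry_out([
  [[0,0,0],0],
  [[0,0,0],0],
  [[0,0,0],0],
  [[0,0,-0.1],0],
  [[0,0,-0.25],0],
  [[0,0,-0.37],0],
  [[-0.3,0.05,-0.37],0],
  [[-0.6,0.1,-0.37],0],
  [[-0.6,0.1,-0.37],0],
], hand=-0.4)

```text
time_s: 7.2
ee_pos: [0.5072, 0.0526, 0.0941]
eef_rot: [-3.141, 0.001, 0.854]
force: [0.9, -0.3, 0.8]
grip_width: 0.0659
grip_force: 0.0
```

```bash
python3 - <<'E'
from h import *
print(ctrl.get_obs()['ee_pos']);go((.5897,-.0564,.09),(.5897,-.0564,.009),yaw=.855)
p,d=camera('side');cv2.imwrite('pics/d.png',cv2.resize(p[90:240,240:400],None,fx=3.5,fy=3.5));tops('side',.026,.031)
tops('side')
E
```

```text
[0.50724374 0.05263363 0.0941288 ]
(0.5897, -0.0564, 0.09) [-0.14    0.669   0.0206]
(0.5897, -0.0564, 0.009) [-0.1398  0.6691  0.4256]
turn -0.0002
side [352. 177.] 119 [0.6438 0.1616] [0.6431 0.1597 0.0288] [ 73. 159. 195.]
side [323. 179.] 119 [0.5758 0.1568] [0.5751 0.1543 0.0288] [ 73. 159. 195.]
side [326. 218.] 167 [0.5707 0.0255] [0.5703 0.0248 0.0203] [157.  67. 133.]
side [227. 245.] 208 [ 0.3782 -0.0445] [ 0.3784 -0.0449  0.0202] [157.  61. 129.]
side [340. 245.] 212 [ 0.5913 -0.0578] [ 0.5908 -0.059   0.0202] [ 63. 141. 175.]
side [266. 292.] 312 [ 0.4542 -0.1642] [ 0.4541 -0.1648  0.0203] [86. 80. 71.]
side [333. 294.] 315 [ 0.5651 -0.1748] [ 0.5654 -0.1761  0.0202] [ 61.  59. 151.]
```

View pics/d.png

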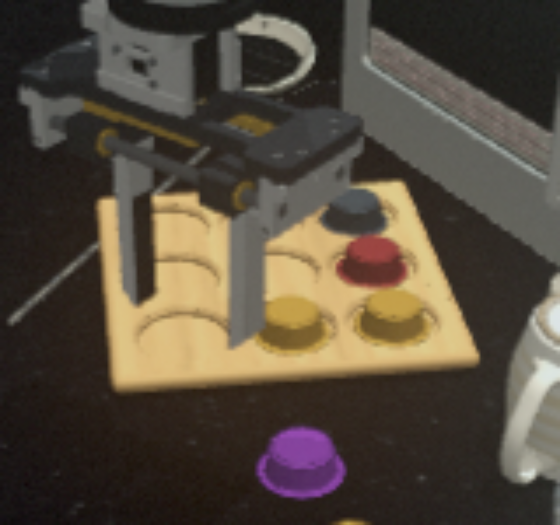

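First gold capsule sits in the middle gold pocket at the same height as its seated neighbour (crop ~(290,325)). Next: the far gold.

>>> carry_out([
  [[-0.05,0.22,0.02],0],
  [[-0.1,0.45,0.02],0],
  [[-0.14,0.669,0.02],0],
  [[-0.14,0.669,0.02],0],
  [[-0.14,0.669,0.02],0],
  [[-0.14,0.669,0.2],0],
  [[-0.14,0.669,0.33],0],
  [[-0.14,0.669,0.4],0],
  [[-0.14,0.669,0.425],0],
  [[-0.14,0.669,0.425],0],
  [[-0.14,0.669,0.425],0],
])

```text
time_s: 8.45
ee_pos: [0.5924, -0.0539, 0.0103]
eef_rot: [3.14, -0.001, 0.855]
force: [0.5, -0.5, 0.4]
grip_width: 0.0656
grip_force: 0.0
```

>>> carry_out([
  [[0,0,0],0],
  [[0,0,0],0],
  [[0,0,0],0],
  [[0,0,0],0],
  [[0,0,0],0],
], hand=0.4)

```text
time_s: 8.95
ee_pos: [0.5918, -0.0541, 0.0093]
eef_rot: [3.141, -0.0, 0.855]
force: [-0.2, 0.7, 2.2]
grip_width: 0.0417
grip_force: 18.6
```

```bash
python3 - <<'E'
from h import *
go((.5897,-.0564,.09),(.5024,.1528,.09),(.5024,.1528,.02),yaw=.855)
E
```

```text
(0.5897, -0.0564, 0.09) [-1.530e-02 -4.000e-04 -4.037e-01]
(0.5024, 0.1528, 0.09) [ 0.4874 -1.0162 -0.4039]
(0.5024, 0.1528, 0.02) [ 0.4874 -1.0163 -0.0539]
turn -0.0
```

>>> carry_out([
  [[0,0,-0.2],0],
  [[0,0,-0.4],0],
  [[0.12,-0.25,-0.4],0],
  [[0.24,-0.5,-0.4],0],
  [[0.36,-0.72,-0.4],0],
  [[0.46,-0.92,-0.4],0],
  [[0.5,-1,-0.4],0],
  [[0.5,-1,-0.4],0],
  [[0.5,-1,-0.4],0],
  [[0.5,-1,-0.4],0],
  [[0.5,-1,-0.4],0],
])

```text
time_s: 10.05
ee_pos: [0.5068, 0.1516, 0.089]
eef_rot: [-3.142, 0.0, 0.854]
force: [-0.6, -0.1, -0.9]
grip_width: 0.0417
grip_force: 18.2
```

```bash
python3 - <<'E'
from h import *
print(ctrl.get_obs()['ee_pos']);go((.5045,.1551,.02),yaw=.855)
E
```

```text
[0.50678519 0.15164123 0.08897748]
(0.5045, 0.1551, 0.02) [ 0.0056 -0.02    0.3449]
turn -0.0002
```

>>> carry_out([
  [[0.004,-0.018,0.2],0],
  [[0.004,-0.018,0.26],0],
  [[0.004,-0.018,0.3],0],
  [[0.004,-0.018,0.325],0],
  [[0.004,-0.018,0.34],0],
  [[0.004,-0.018,0.345],0],
  [[0.004,-0.018,0.345],0],
  [[0.004,-0.018,0.345],0],
])

```text
time_s: 10.85
ee_pos: [0.5045, 0.1557, 0.0205]
eef_rot: [3.141, -0.001, 0.855]
force: [-1.0, -0.3, -0.4]
grip_width: 0.0413
grip_force: 18.2
```

>>> carry_out([
  [[0,0,0],0],
  [[0,0,0],0],
  [[0,0,0],0],
  [[0,0,-0.1],0],
  [[0,0,-0.25],0],
  [[0,0,-0.37],0],
  [[-0.3,0.3,-0.37],0],
  [[-0.5,0.5,-0.37],0],
  [[-0.5,0.5,-0.37],0],
  [[-0.5,0.5,-0.37],0],
  [[-0.5,0.5,-0.37],0],
  [[-0.5,0.5,-0.37],0],
], hand=-0.4)

```text
time_s: 12.05
ee_pos: [0.514, 0.0154, 0.094]
eef_rot: [-3.141, -0.0, 0.856]
force: [0.6, -1.3, -0.2]
grip_width: 0.0657
grip_force: 0.0
```

```bash
python3 - <<'E'
from h import *
print(ctrl.get_obs()['ee_pos']);go((.4536,-.1622,.09),(.4536,-.1622,.009),yaw=.855)
tops('side',.026,.034);tops('side')
E
```

```text
[0.51396235 0.015377   0.09401717]
(0.4536, -0.1622, 0.09) [-0.8683  0.3543  0.02  ]
(0.4536, -0.1622, 0.009) [-0.8683  0.3543  0.425 ]
turn 0.0001
side [347. 161.] 105 [0.6386 0.2301] [0.6384 0.229  0.0288] [ 65.  68. 153.]
side [352. 177.] 120 [0.644  0.1616] [0.6435 0.1597 0.0289] [ 73. 159. 194.]
side [326. 218.] 161 [0.5716 0.0266] [0.5707 0.0254 0.0202] [174.  73. 148.]
side [228. 245.] 207 [ 0.379  -0.0436] [ 0.379  -0.0451  0.0202] [94. 38. 76.]
side [266. 292.] 306 [ 0.454  -0.1636] [ 0.4539 -0.1647  0.0203] [86. 80. 71.]
side [333. 294.] 310 [ 0.5652 -0.1752] [ 0.5651 -0.176   0.0204] [ 61.  59. 151.]
```

>>> carry_out([
  [[-0.22,0.09,0.02],0],
  [[-0.44,0.18,0.02],0],
  [[-0.66,0.27,0.02],0],
  [[-0.868,0.354,0.02],0],
  [[-0.868,0.354,0.02],0],
  [[-0.868,0.354,0.02],0],
  [[-0.868,0.354,0.02],0],
  [[-0.868,0.354,0.02],0],
])

```text
time_s: 12.95
ee_pos: [0.454, -0.1617, 0.09]
eef_rot: [-3.142, -0.0, 0.857]
force: [-0.2, 0.5, -0.5]
grip_width: 0.0657
grip_force: 0.0
```

```bash
python3 - <<'E'
from h import *
print(ctrl.get_obs()['ee_pos']);go((.4536,-.1622,.009),yaw=.855)
tops('side',.026,.034)
p,d=camera('side');cv2.imwrite('pics/e.png',p)
E
```

```text
[ 0.45399374 -0.16169017  0.090026  ]
(0.4536, -0.1622, 0.009) [-3.200e-03  2.000e-04  4.051e-01]
turn 0.0003
side [346. 161.] 106 [0.6385 0.2301] [0.638  0.229  0.0288] [ 65.5  70.  154. ]
side [352. 177.] 122 [0.6438 0.1618] [0.6431 0.1595 0.0289] [ 73. 159. 195.]
side [323. 179.] 123 [0.575  0.1559] [0.5751 0.1545 0.0288] [ 73. 159. 196.]
side [292. 181.] 123 [0.505 0.149] [0.5046 0.1496 0.0288] [ 72. 159. 195.]
```

View pics/e.png

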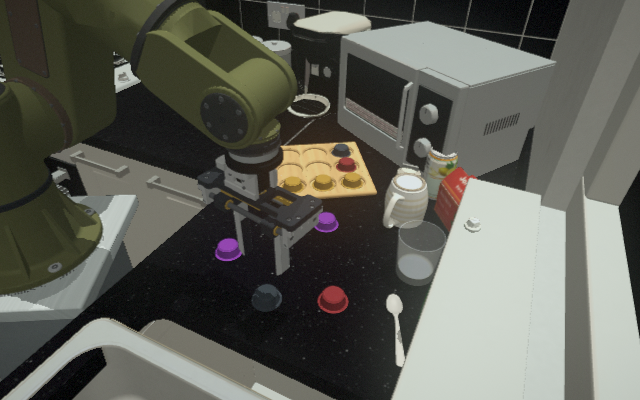

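The gold row is full and level (292,181 / 323,179 / 352,177). The gripper is over the navy capsule (266,297); picking it.

>>> carry_out([
  [[-0.002,0,0.2],0],
  [[-0.002,0,0.33],0],
  [[-0.002,0,0.385],0],
  [[-0.002,0,0.405],0],
  [[-0.002,0,0.405],0],
  [[-0.002,0,0.405],0],
])

```text
time_s: 13.65
ee_pos: [0.454, -0.1634, 0.0101]
eef_rot: [3.14, -0.001, 0.855]
force: [-0.9, -0.7, 0.7]
grip_width: 0.0656
grip_force: 0.0
```

>>> carry_out([
  [[0,0,0],0],
  [[0,0,0],0],
  [[0,0,0],0],
  [[0,0,0],0],
  [[0,0,0],0],
], hand=0.4)

```text
time_s: 14.15
ee_pos: [0.4534, -0.1633, 0.0092]
eef_rot: [3.141, -0.0, 0.855]
force: [-0.1, -0.2, 1.9]
grip_width: 0.0414
grip_force: 18.8
```

>>> carry_out([
  [[0,0,-0.2],0],
  [[0,0,-0.4],0],
  [[0.25,-0.18,-0.4],0],
  [[0.45,-0.33,-0.4],0],
  [[0.65,-0.48,-0.4],0],
  [[0.85,-0.62,-0.4],0],
  [[1,-0.73,-0.4],0],
  [[1,-0.73,-0.4],0],
  [[1,-0.73,-0.4],0],
  [[1,-0.73,-0.4],0],
  [[1,-0.73,-0.4],0],
])

```text
time_s: 15.25
ee_pos: [0.4744, 0.0823, 0.089]
eef_rot: [-3.142, 0.0, 0.853]
force: [0.2, -0.5, -0.6]
grip_width: 0.0417
grip_force: 18.3
```

```bash
python3 - <<'E'
from h import *
print(ctrl.get_obs()['ee_pos']);go((.5622,.2974,.089),(.5622,.2974,.02),yaw=.855)
E
```

```text
[0.47436186 0.08228998 0.08902539]
(0.5622, 0.2974, 0.089) [ 1.0991 -0.3764 -0.    ]
(0.5622, 0.2974, 0.02) [ 1.0992 -0.3764  0.345 ]
turn -0.0003
```

>>> carry_out([
  [[0.22,-0.08,0],0],
  [[0.44,-0.16,0],0],
  [[0.66,-0.24,0],0],
  [[0.86,-0.31,0],0],
  [[1,-0.37,0],0],
  [[1,-0.37,0],0],
  [[1,-0.37,0],0],
  [[1,-0.37,0],0],
  [[1,-0.37,0],0],
])

```text
time_s: 16.15
ee_pos: [0.5499, 0.2817, 0.0893]
eef_rot: [3.142, -0.0, 0.853]
force: [-0.1, -0.2, -0.2]
grip_width: 0.0414
grip_force: 18.3
```

```bash
python3 - <<'E'
from h import *
print(ctrl.get_obs()['ee_pos']);go((.5622,.2974,.02),yaw=.855)
E
```

```text
[0.54988808 0.28167023 0.08929792]
(0.5622, 0.2974, 0.02) [ 0.0997 -0.0053  0.3465]
turn -0.0003
```

>>> carry_out([
  [[0.099,-0.005,0],0],
  [[0.099,-0.005,0],0],
  [[0.099,-0.005,0.2],0],
  [[0.099,-0.005,0.26],0],
  [[0.099,-0.005,0.3],0],
  [[0.099,-0.005,0.325],0],
  [[0.099,-0.005,0.34],0],
  [[0.099,-0.005,0.346],0],
  [[0.099,-0.005,0.346],0],
  [[0.099,-0.005,0.346],0],
])

```text
time_s: 17.15
ee_pos: [0.5622, 0.2987, 0.0204]
eef_rot: [3.141, -0.001, 0.855]
force: [0.2, 0.9, -0.1]
grip_width: 0.0414
grip_force: 18.3
```

>>> carry_out([
  [[0,0,0],0],
  [[0,0,0],0],
  [[0,0,0],0],
  [[0,0,-0.1],0],
  [[0,0,-0.25],0],
  [[0,0,-0.37],0],
  [[-0.3,0.2,-0.37],0],
  [[-0.6,0.4,-0.37],0],
  [[-0.9,0.6,-0.37],0],
  [[-0.9,0.6,-0.37],0],
  [[-0.9,0.6,-0.37],0],
  [[-0.9,0.6,-0.37],0],
], hand=-0.4)

```text
time_s: 18.35
ee_pos: [0.5345, 0.0823, 0.0942]
eef_rot: [3.141, -0.0, 0.852]
force: [-0.4, 0.2, 0.0]
grip_width: 0.0658
grip_force: 0.0
```

```bash
python3 - <<'E'
from h import *
print(ctrl.get_obs()['ee_pos']);go((.5652,-.1735,.09),yaw=.855)
tops('side',.026,.034)
E
```

```text
[0.53449747 0.08227922 0.09419063]
(0.5652, -0.1735, 0.09) [-0.8616  0.9575  0.021 ]
turn -0.0005
side [346. 161.] 102 [0.6386 0.2311] [0.6382 0.2293 0.029 ] [ 65.5  68.  154. ]
side [352. 177.] 123 [0.6438 0.1607] [0.6434 0.1595 0.0288] [ 73. 159. 195.]
side [292. 181.] 124 [0.505  0.1498] [0.5048 0.1495 0.0289] [ 72. 159. 195.]
```

>>> carry_out([
  [[-0.17,0.19,0.02],0],
  [[-0.34,0.38,0.02],0],
  [[-0.51,0.57,0.02],0],
  [[-0.68,0.76,0.02],0],
  [[-0.86,0.957,0.02],0],
  [[-0.86,0.957,0.02],0],
  [[-0.86,0.957,0.02],0],
  [[-0.86,0.957,0.02],0],
  [[-0.86,0.957,0.02],0],
  [[-0.86,0.957,0.02],0],
])

```text
time_s: 19.4
ee_pos: [0.5662, -0.17, 0.09]
eef_rot: [3.142, -0.0, 0.857]
force: [0.3, 0.0, -0.4]
grip_width: 0.0658
grip_force: 0.0
```

```bash
python3 - <<'E'
from h import *
print(ctrl.get_obs()['ee_pos']);go((.5652,-.1735,.009),yaw=.855)
tops('top',.026,.034);tops('top')
E
```

```text
[ 0.56621731 -0.16997529  0.08999536]
(0.5652, -0.1735, 0.009) [-0.0167  0.0077  0.405 ]
turn 0.0003
top [274. 170.] 255 [0.6412 0.1647] [0.6406 0.1642 0.0291] [ 97. 187. 238.]
top [240. 171.] 266 [0.636  0.2341] [0.6362 0.2341 0.0292] [ 61.  57. 173.]
top [206. 172.] 256 [0.6308 0.3036] [0.631  0.3038 0.0293] [82.  72.5 67. ]
top [275. 203.] 265 [0.5728 0.16  ] [0.5726 0.1595 0.0293] [ 97. 189. 239.]
top [206. 206.] 266 [0.5618 0.2989] [0.5619 0.2987 0.0291] [83.  73.5 68. ]
top [276. 237.] 270 [0.5025 0.154 ] [0.5026 0.1539 0.029 ] [ 98. 190. 239.]
top [339. 207.] 244 [0.569  0.0292] [0.5692 0.0293 0.0203] [217.  83. 179.]
top [373. 304.] 266 [ 0.3771 -0.0403] [ 0.3774 -0.0405  0.0203] [190.  71. 154.]
```

>>> carry_out([
  [[-0.012,0.005,0.05],0],
  [[-0.012,0.005,0.2],0],
  [[-0.012,0.005,0.33],0],
  [[-0.012,0.005,0.385],0],
  [[-0.012,0.005,0.405],0],
  [[-0.012,0.005,0.405],0],
  [[-0.012,0.005,0.405],0],
])

```text
time_s: 20.2
ee_pos: [0.5658, -0.1741, 0.01]
eef_rot: [3.14, -0.001, 0.855]
force: [0.3, -0.1, 0.0]
grip_width: 0.0663
grip_force: 0.0
```

>>> carry_out([
  [[0,0,0],0],
  [[0,0,0],0],
  [[0,0,0],0],
  [[0,0,0],0],
  [[0,0,0],0],
], hand=0.4)

```text
time_s: 20.7
ee_pos: [0.5653, -0.1739, 0.009]
eef_rot: [3.141, -0.0, 0.855]
force: [0.1, -0.4, 0.6]
grip_width: 0.0417
grip_force: 18.4
```

>>> carry_out([
  [[0,0,-0.2],0],
  [[0,0,-0.4],0],
  [[0.22,-0.19,-0.4],0],
  [[0.39,-0.34,-0.4],0],
  [[0.57,-0.5,-0.4],0],
  [[0.75,-0.66,-0.4],0],
  [[0.92,-0.8,-0.4],0],
  [[0.92,-0.8,-0.4],0],
  [[0.92,-0.8,-0.4],0],
  [[0.92,-0.8,-0.4],0],
  [[0.92,-0.8,-0.4],0],
])

```text
time_s: 21.8
ee_pos: [0.5652, 0.0687, 0.0888]
eef_rot: [-3.142, 0.0, 0.853]
force: [-0.3, -0.3, -0.5]
grip_width: 0.0416
grip_force: 18.1
```

```bash
python3 - <<'E'
from h import *
print(ctrl.get_obs()['ee_pos']);go((.5672,.2276,.09),(.5672,.2276,.02),yaw=.855)
E
```

```text
[0.5652362  0.06874115 0.08881494]
(0.5672, 0.2276, 0.09) [ 0.605  -0.5148 -0.006 ]
(0.5672, 0.2276, 0.02) [ 0.605  -0.5148  0.344 ]
turn -0.0003
```

>>> carry_out([
  [[0.16,-0.14,0],0],
  [[0.32,-0.28,0],0],
  [[0.48,-0.41,0],0],
  [[0.603,-0.512,0],0],
  [[0.603,-0.512,0],0],
  [[0.603,-0.512,0],0],
  [[0.603,-0.512,0],0],
  [[0.603,-0.512,0],0],
  [[0.603,-0.512,0],0],
])

```text
time_s: 22.7
ee_pos: [0.5673, 0.2272, 0.089]
eef_rot: [3.142, -0.0, 0.854]
force: [-1.1, 0.7, -1.2]
grip_width: 0.0417
grip_force: 18.1
```

```bash
python3 - <<'E'
from h import *
print(ctrl.get_obs()['ee_pos']);go((.5672,.2276,.02),yaw=.855)
E
```

```text
[0.56727837 0.2272347  0.08895644]
(0.5672, 0.2276, 0.02) [ 0.0011 -0.0015  0.3448]
turn -0.0002
```

>>> carry_out([
  [[0,0,0.2],0],
  [[0,0,0.26],0],
  [[0,0,0.3],0],
  [[0,0,0.325],0],
  [[0,0,0.34],0],
  [[0,0,0.345],0],
  [[0,0,0.345],0],
  [[0,0,0.345],0],
])

```text
time_s: 23.5
ee_pos: [0.5673, 0.2283, 0.0204]
eef_rot: [3.141, -0.001, 0.855]
force: [-0.3, 0.1, -0.8]
grip_width: 0.0416
grip_force: 18.1
```

>>> carry_out([
  [[0,0,0],0],
  [[0,0,0],0],
  [[0,0,0],0],
  [[0,0,-0.1],0],
  [[0,0,-0.25],0],
  [[0,0,-0.4],0],
  [[-0.3,0.25,-0.5],0],
  [[-0.6,0.5,-0.5],0],
  [[-0.9,0.75,-0.5],0],
  [[-0.9,0.9,-0.5],0],
  [[-0.9,0.9,-0.5],0],
  [[-0.9,0.9,-0.5],0],
], hand=-0.4)

```text
time_s: 24.7
ee_pos: [0.5852, -0.0304, 0.1202]
eef_rot: [3.141, 0.0, 0.851]
force: [0.5, 1.4, -0.7]
grip_width: 0.0659
grip_force: 0.0
```

>>> carry_out([
  [[-0.4,0.4,0],0],
  [[-0.4,0.4,0],0],
  [[-0.4,0.4,0],0],
  [[-0.4,0.4,0],0],
  [[-0.4,0.4,0],0],
])

```text
time_s: 25.2
ee_pos: [0.5926, -0.1373, 0.1197]
eef_rot: [-3.141, -0.0, 0.855]
force: [-0.3, -0.2, 0.2]
grip_width: 0.0659
grip_force: 0.0
```

```bash
python3 - <<'E'
from h import *
print(ctrl.get_obs()['ee_pos'])
tops('top',.026,.034)
p,d=camera('top');cv2.imwrite('pics/f.png',p)
E
```

```text
[ 0.59255664 -0.13732983  0.11970947]
top [274. 170.] 253 [0.6414 0.165 ] [0.6408 0.1645 0.0292] [ 97. 187. 238.]
top [240. 171.] 261 [0.6361 0.2345] [0.6359 0.2342 0.0292] [ 60.  57. 173.]
top [206. 172.] 256 [0.631  0.3032] [0.6313 0.3035 0.0292] [83. 74. 68.]
top [275. 202.] 258 [0.573 0.16 ] [0.5728 0.1597 0.0292] [ 98. 189. 239.]
top [205. 206.] 268 [0.5617 0.2991] [0.5617 0.299  0.0291] [83. 74. 68.]
top [241. 204.] 273 [0.5669 0.2284] [0.5667 0.2283 0.0291] [ 61.  58. 175.]
top [276. 238.] 274 [0.5024 0.1546] [0.5021 0.1539 0.0291] [ 98.  189.5 239. ]
```

View pics/f.png

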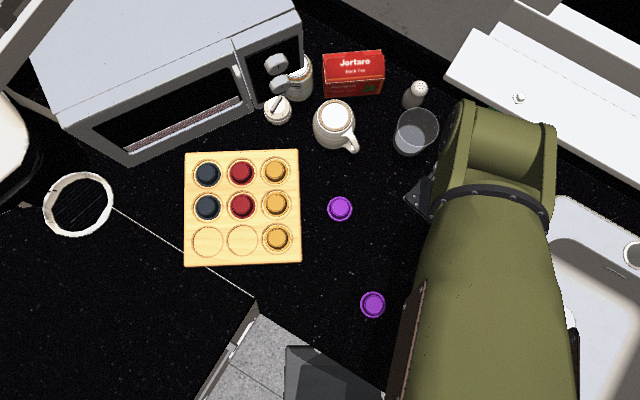

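All seven capsules are level and seated in the right rows. The mug (335,125), glass (415,130) and both purple capsules are where they were.

```bash
python3 -c "from station import ctrl;print(ctrl.hand_in())"
```

```text
the job is handed in; nothing more can be done
None
```

The four loose capsules are seated in their colour rows, filled from the rear with no gaps. The final picture shows the mug, glass and purple look-alikes undisturbed, and I handed the job in at about 25 s.

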